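# Pack the absorption tester's accessories into their tray

### The job

Pack the tester's accessories for storage: lay the spatula, the brush and the notched hold-down plate flat in the tray bays shaped for them, each the way round that its bay is cut. When the plate is in its bay and let go, slide the tray's steel jaw along until it presses the plate hard up against the bay's far end wall, and leave it closed like that. Do not disturb the bottle, the saddle block or the weight.

Things in the scene. Friction and masses are not known exactly. Their poses are not given: they have to be found in the camera images.
- tray: Grey accessory tray fixed to the bench, 200 (x) x 194 (y) mm. Origin: centre of its underside; x along the bays, z up. Floor top 3 mm; all walls and raised lands end 10 mm above the bench. Three bays run along x, each from tray x = -95 to +95 mm.
- spatula_bay (a point): Middle of the spatula bay's floor, at tray x = 0, y = +70, z = 3 mm; axes as the tray's. The bay is 44 mm wide (for the blade) where x > +22 mm and only 28 wide (for the handle) where x < +22, so the blade points to the tray's +x.
- brush_bay (a point): Middle of the brush bay's floor, at tray x = 0, y = -66, z = 3 mm; axes as the tray's. The bay is 52 mm wide (for ferrule and bristles) where x < +3 mm and only 30 wide (for the handle) where x > +3, so the bristles point to the tray's -x.
- plate_bay (a point): Where the plate's origin lies when it is home against the +x wall: tray x = +35, y = +4, z = 3 mm; axes as the tray's. The bay is 78 mm wide, y = -39 to +39 from here. A raised block fills the corner of the +x end more than 19 mm to +y and within 24 mm of the wall; the plate's notch goes round it. The jaw slides at the -x end.
- jaw: Steel jaw sliding along tray x in the plate bay; stays where left. Origin: mid underside of its foot, 24 (x) x 70 x 8 mm high, whose +x face, 12 mm from the origin, presses the plate. A tab 10 (x) x 32 mm stands on it, top 41 mm over the origin. Origin at tray y = +4, z = 3, x = -82 fully open (starts 0 to 20 mm from there), x = -37 closed on the plate at home. Friction 1.5 N.
- spatula: Lab spatula lying flat, 180 mm long. Origin: middle of its length, on its underside; x towards the blade. White handle from x = -90 to +15, 20 wide, 20 high; steel neck; steel blade from x = +34 to +90, 36 wide, 4 thick, on the underside level.
- spatula_tip (a point): End of the spatula's blade, 90 mm along its x from its origin.
- brush: Flat brush lying flat, 180 mm long. Origin: middle of its length, on its underside; x towards the bristles. White handle from x = -90 to +5, 22 wide, 20 high; steel ferrule x = +5 to +30, 44 wide, 16 high; bristle block x = +30 to +90, 44 wide, 12 high (rigid).
- brush_tip (a point): End of the brush's bristles, 90 mm along its x from its origin.
- plate: Aluminium hold-down plate lying flat, 120 (x) x 70 (y) x 5 mm, the corner x > 30, y > 10 mm cut away. Origin: centre of the 120 x 70 outline, on the underside. A steel bar handle stands on it along x, from x = -40 to +30, y centred on 0, 12 wide, its top 22 mm above the underside.
- plate_tip (a point): Middle of the plate's short +x edge, beside the notch (x = 60, y = -12.5 mm from its origin).
- reagent: Bystander: amber bottle with black cap, 64 mm across, 135 high; origin at the centre of its underside.
- saddle: Bystander: white plastic block with a hollow top, 144 (x) x 60 (y) mm, 50 high at its ends; origin at the centre of its underside.
- weight: Bystander: steel weight with a knob, 42 mm across, 56 high; origin at the centre of its underside.
Mind the look-alikes: they are no part of the job. What is shaped like the brush but brown or orange is not meant.

How it is judged (in metres and radians):
On the way, in this order (a step that is already met when the one before it is completed fails the run):
1. the plate lies flat in its bay, the right way round and let go, with the jaw still open (x of plate in the frame of tray between -0.015 and 0.04 m and y of plate in the frame of tray between -0.002 and 0.01 m and z of plate in the frame of tray between 0.001 and 0.005 m and angle between plate's own z axis and vertical below 0.05 rad and x of plate_tip in the frame of tray above 0.04 m and contact force between the fingers and plate below 0.05 N and x of jaw in the frame of tray below -0.045 m), for 0.1 s.
2. the jaw presses the plate against the bay's end wall with more than 1 N (x of plate in the frame of tray between 0.032 and 0.038 m and y of plate in the frame of tray between -0.002 and 0.01 m and z of plate in the frame of tray between 0.001 and 0.005 m and angle between plate's own z axis and vertical below 0.05 rad and x of plate_tip in the frame of tray above 0.08 m and x of jaw in the frame of tray between -0.04 and -0.034 m and contact force between jaw and plate above 1 N), for 0.06 s.
At the end, for the whole second after the job is handed in: Spatula, brush and plate lie flat and still on the floors of their own bays, right way round (2 mm in height, 0.05 rad tilt, 8 mm along and 6 mm across the bay); the plate is within 3 mm of home against the +x wall and the jaw within 3 mm of closed on it; all released (x of spatula in the frame of tray between -0.008 and 0.008 m and y of spatula in the frame of tray between 0.064 and 0.076 m and z of spatula in the frame of tray between 0.001 and 0.005 m and angle between each of spatula, brush, plate's own z axis and vertical below 0.05 rad and x of spatula_tip in the frame of tray above 0.07 m and x of brush in the frame of tray between -0.008 and 0.008 m and y of brush in the frame of tray between -0.072 and -0.06 m and z of brush in the frame of tray between 0.001 and 0.005 m and x of brush_tip in the frame of tray below -0.07 m and x of plate in the frame of tray between 0.032 and 0.038 m and y of plate in the frame of tray between -0.002 and 0.01 m and z of plate in the frame of tray between 0.001 and 0.005 m and x of plate_tip in the frame of tray above 0.08 m and x of jaw in the frame of tray between -0.04 and -0.034 m and linear speed of each of spatula, brush, plate below 0.02 m/s); the robot touches nothing.
It fails at once if a bystander is moved more than 15 mm (distance of any of reagent, saddle, weight from where it was at the start of the episode above 0.015 m).
It also fails if it takes over 72 s, if anything falls off the work surface, if the arm or the gripper's body presses on something with over 40 N, if the wrist force passes 120 N, or if a joint passes its speed limit or range.

### The arm

A 6-joint arm with a two-finger parallel gripper is mounted at the origin on the work surface. World frame = base frame: x ahead of the robot, y to its left, z up, the work surface at z = 0. Lengths are in m, angles in degrees, forces in N, time in s.
With the tool pointing down it reaches from about 0.35 to 0.875 m from the base axis. Payload 4.2 kg.
Tool frame: the origin (TCP) lies at the very end of the fingers, on their centre line; the grasp point (between the pads) lies 19 mm behind it; z points along the fingers, y is the line along which they close (so a half turn about z gives the same grasp; the last joint's range is limited). The gripper opens to 87 mm and grips with 3 to 60 N. Pads are 19 mm wide; open, the fingers measure 117 mm over their backs; the gripper's body (75 mm by 190 mm) begins 51 mm behind the grasp point.
Start: joints at [-54.225, 22.042, 0.453, 0, -68.411, -14.817], TCP at [0.224, -0.584, 0.223] pointing down, gripper open.
Joint ranges: [-179.83, 179.83], [-69.29, 118.12], [-61.27, 80.66], [-181.25, 117.63], [-171.15, -9.14], [-177.46, 177.46]. Speed limits (degrees/s): [159.86, 159.86, 180, 180, 180, 180].

### API

Orientations are given as a 3x3 rotation matrix whose columns are the frame's x, y, z axes.
In Python, from station import r gives the robot as it stands.
- The arm moves only by the tool jog_arm, never from a script. Its argument "plan" is text: rows parted by semicolons, each of 7 numbers parted by spaces: the shift along the tool's x, y, z normalised to -1 to 1, where 1 is 0.025 m, then the turn, a rotation vector about the tool's x, y, z normalised to -1 to 1, where 1 is 8 degrees, then the closure, from -1 (fully open) to 1 (shut). A call has exactly 10 rows; each row shifts and turns the commanded pose from where the row before left it, along the tool's axes as they then stand; what a row does not reach is not made up. A row lasts 1/10 s, in which the tool goes at most 50 mm and 8.59 degrees, less where a joint would pass 70% of its speed; a pose out of reach is approached as far as the arm can. A call with a number of a shift or a turn outside -1 to 1 is refused whole. A call with a gripper value outside its range is refused whole. The fingers move at their own pace and stop on an object; the grip force is fixed at half the most. Time passes only in rows, so rows that do not move let the fingers close, or fill a call up. It gives the time, the measured TCP pose, the force, the opening and the grip force at its end, in the units of the state.
- r.sense(): the state, without advancing time (a new reading comes with each control period).
- r.capture(name): name is "side" or "top"; returns (picture, depth): 384x512x3 uint8, red, green, blue; 384x512 float32, m along the optical axis (not along the pixel's ray), 0 where there is no reading.
- r.get_calibration(name): a dict with "mtx" (3x3 intrinsics, pixels), "distortion" ([k1, k2, p1, p2, k3] as OpenCV has them; the pictures are not rectified), "extrinsics" (4x4, takes a point from camera to world coordinates). Camera axes: x right, y up, looking along -z (the intrinsics and any distortion apply to the point x, -y, -z); pixel columns grow to the right and rows downward; lengths in m; the calibration is good to about 2 mm. A picture is of the moment at which its call begins. get_calibration takes no time and is no camera call.
- r.finish_job(): hands the job in; it is judged then, once.
The state is a dict: "time_s": time; "joints": joint angles; "joint_velocities": joint speeds; "effort": joint torques, N m; "tcp_pos": TCP position; "ee_rot": TCP orientation; "wrist_force": force on the tool from outside, world axes, zero at the start; "moment": the same for the moment, N m; "gripper_width": opening from 0.0 (shut) to 1.0 (fully open); "gripper_force": force on a finger pad.
Only numpy, scipy, OpenCV 4.12 (cv2) and the standard library are available. Lean on these libraries where they do the work, as an engineer would, in place of code of your own. Each camera call takes 0.05 s, during which the arm holds its last target. There are 200 camera calls.

## Working session

There is one attempt and no reset: what is moved stays moved. The work goes in short steps, Python scripts to look and compute and a tool call to move; the robot and the scene stay as the last step left them, time stands still between calls to the robot, and variables do not carry over. Pictures are saved under pics/ and viewed, at most 10 in all, crops included, and the job is handed in when it is done.

Besides the shell and the picture viewer there is one more tool, called by a JSON object that holds its "op" and its "data", one argument or row to a line. jog_arm: Moves the arm, as the interface text tells. Scaled input: -1 to 1 covers 0.025 m each way for a shift and 8 degrees each way for a turn. Its arguments: {"type":"object","properties":{"plan":{"type":"string"}},"required":["plan"]}

```bash
mkdir -p pics; ls
python3 - <<'E'
from station import r
import cv2,numpy as np
for n in("top","side"):
    p,d=r.capture(n); np.savez(f"{n}0.npz",p=p,d=d); cv2.imwrite(f"pics/{n}0.png",p[:,:,::-1])
    c=r.get_calibration(n); print(n,c["mtx"],c["distortion"],c["extrinsics"].round(3) if hasattr(c["extrinsics"],'round') else c["extrinsics"])
s=r.sense();print(s["time_s"],s["tcp_pos"],s["ee_rot"],s["wrist_force"])
E
```

```text
pics
top [[466.39958525   0.         260.42881907]
 [  0.         466.39958525 190.58760417]
 [  0.           0.           1.        ]] [-0.16282727  0.          0.          0.          0.        ] [[-1.000e-03  9.920e-01 -1.280e-01  3.360e-01]
 [-1.000e+00 -1.000e-03 -2.000e-03 -9.000e-02]
 [-3.000e-03  1.280e-01  9.920e-01  1.399e+00]
 [ 0.000e+00  0.000e+00  0.000e+00  1.000e+00]]
side [[389.37080396   0.         255.66704276]
 [  0.         389.37080396 191.07960096]
 [  0.           0.           1.        ]] [-0.12098165  0.          0.          0.          0.        ] [[ 0.985  0.137 -0.107  0.353]
 [-0.173  0.721 -0.671 -0.952]
 [-0.015  0.679  0.734  1.021]
 [ 0.     0.     0.     1.   ]]
0.1 [ 0.22335921 -0.58314368  0.22159082] [[-9.33893447e-01 -3.57550538e-01 -8.01901350e-04]
 [-3.57551418e-01  9.33891777e-01  1.77000595e-03]
 [ 1.16022497e-04  1.93971792e-03 -9.99998112e-01]] [-0.88534365  0.17416544  0.15296408]
```

View pics/top0.png

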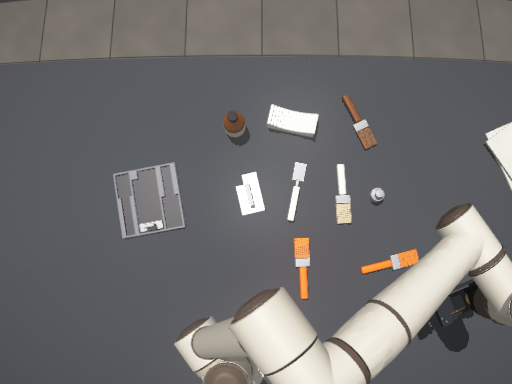

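View pics/side0.png

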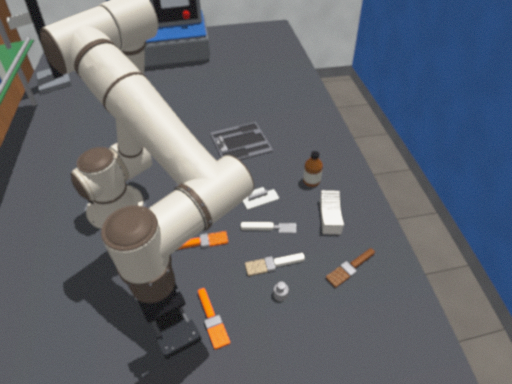

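The top view shows the tray at (150,200) with its jaw at (150,226). The plate is at (250,193), the spatula at (297,192), the saddle at (293,121), the bottle at (234,123) and the weight at (378,195).
Brush candidates are white handle/tan bristles (343,195), brown (360,122), orange (303,268) and orange (392,262). I choose (343,195). Spatula candidate: only (297,192). Next is a close crop to check.

```bash
cat > h.py <<'E'
import cv2,numpy as np
from station import r
def ray(n,uv,z):
    """pixels (N,2) -> world points on plane z"""
    c=r.get_calibration(n);E=np.array(c["extrinsics"])
    q=cv2.undistortPoints(np.float64(uv).reshape(-1,1,2),np.array(c["mtx"]),np.array(c["distortion"])).reshape(-1,2)
    d=np.c_[q[:,0],-q[:,1],-np.ones(len(q))]@E[:3,:3].T
    o=E[:3,3]; return o+d*((np.broadcast_to(z,len(q))-o[2])/d[:,2])[:,None]
def cloud(n,d):
    v,u=np.mgrid[:384,:512]; c=r.get_calibration(n);E=np.array(c["extrinsics"])
    q=cv2.undistortPoints(np.stack([u,v],-1).reshape(-1,1,2).astype(float),np.array(c["mtx"]),np.array(c["distortion"])).reshape(384,512,2)
    return np.stack([q[...,0]*d,-q[...,1]*d,-d],-1)@E[:3,:3].T+E[:3,3]
E
python3 - <<'E'
from h import *
D=np.load("top0.npz");p,d=D["p"],D["d"]
c=cv2.resize(p[155:245,105:360],None,fx=3,fy=3,interpolation=cv2.INTER_CUBIC)
cv2.imwrite("pics/crop0.png",c[:,:,::-1])
P=cloud("top",d)
for n,(u,v) in dict(table=(200,200),spH=(294,205),spB=(299,170),brH=(342,175),brB=(344,214),plate=(243,200),trayfl=(150,195),wall=(150,166)).items(): print(n,P[v,u].round(4),p[v,u])
E
```

```text
table [ 0.4889  0.0964 -0.0035] [ 98  99 103]
spH [ 0.4709 -0.1866  0.0223] [253 252 251]
spB [ 0.5792 -0.204   0.0053] [234 232 232]
brH [ 0.5616 -0.3325  0.0195] [252 252 250]
brB [ 0.4444 -0.3369  0.0138] [226 209 178]
plate [ 0.4874 -0.0347  0.0098] [255 255 254]
trayfl [0.5037 0.2496 0.0015] [128 127 128]
wall [0.5936 0.2526 0.0007] [124 124 130]
```

View pics/crop0.png

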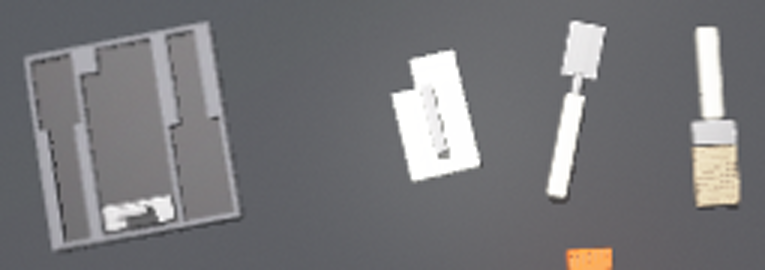

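The crop confirms the scene. The tray has yaw of about +8° with its block upper-left (crop 90,60) and its jaw at the bottom (140,212). The plate's notch is upper-left (400,70), the spatula blade points up (583,50), and the white-handled brush has its bristles down (715,175).

```bash
cat >> h.py <<'E'
def rect(n,m,z,seed,name):
    """min-area rectangle, on plane z, of the mask component nearest to the seed pixel"""
    _,L,st,ce=cv2.connectedComponentsWithStats(m.astype(np.uint8)); 
    big=[i for i in range(1,len(st)) if st[i,4]>40]; i=min(big,key=lambda i:np.hypot(*(ce[i]-seed)))
    v,u=np.nonzero(L==i); pt=np.vstack([np.c_[u+a,v+b] for a in(-.5,.5) for b in(-.5,.5)])
    W=ray(n,pt,z)[:,:2]; hull=cv2.convexHull(np.float32(W*1000)); (c,s,a)=cv2.minAreaRect(hull)
    if s[0]<s[1]: s=s[::-1]; a+=90
    a=(a+90)%180-90
    print(name,n,"centre",np.round(c,1),"size",np.round(s,1),"yaw(long)",round(a,1)); return np.array(c),a,s
E
python3 - <<'E'
from h import *
for n,sd in dict(top=[(250,193),(294,203),(299,172),(342,178),(344,213),(150,200),(150,226)],side=[(260,198),(257,226),(287,228),(292,260),(257,267),(241,141),(222,140)]).items():
    p=np.load(n+"0.npz")["p"].astype(float);g=p.mean(2);sat=p.max(2)-p.min(2)
    w=(g>175)&(sat<25)
    rect(n,w,.0025,sd[0],"plate");
    h=(p.min(2)>235); rect(n,h,.010,sd[1],"spat H")
    rect(n,(g>150)&(g<=241)&(sat<25),.002,sd[2],"spat B"); rect(n,w,.0,sd[1],"spat all")
    rect(n,h,.010,sd[3],"brush H"); rect(n,(sat>25)&(g>140),.006,sd[4],"bristle")
    rect(n,(g>108),.005,sd[5],"tray"); rect(n,g>175,.011,sd[6],"jaw")
E
```

```text
plate top centre [509.8 -51.8] size [125.1  75.3] yaw(long) 13.2
spat H top centre [ 479.6 -184.8] size [105.3  20.1] yaw(long) -11.8
spat B top centre [ 566.8 -202.2] size [77.5 39.4] yaw(long) -12.0
spat all top centre [ 516.2 -191.8] size [181.7  38.3] yaw(long) -11.8
brush H top centre [ 552.6 -331.3] size [92.7 20. ] yaw(long) 2.9
bristle top centre [ 448.3 -336.3] size [62.2 48.7] yaw(long) 3.9
tray top centre [489.6 254.8] size [207.  202.1] yaw(long) 10.6
jaw top centre [409.9 242.9] size [73.5 28.2] yaw(long) -80.9
plate side centre [511.9 -59.1] size [127.1  55.6] yaw(long) 11.8
spat H side centre [ 477.1 -173.3] size [98.7 12.5] yaw(long) -10.6
spat B side centre [ 514.3 -183.9] size [186.  42.] yaw(long) -13.9
spat all side centre [ 513.9 -180. ] size [183.9  38.6] yaw(long) -16.8
brush H side centre [ 550.7 -322.3] size [90.2 16.8] yaw(long) 2.4
bristle side centre [ 446.9 -329.1] size [63.3 49.7] yaw(long) 2.8
tray side centre [540.8 271.6] size [202.2 107.1] yaw(long) -79.7
jaw side centre [192.1 410.6] size [1011.2  225.8] yaw(long) -62.0
```

```bash
cat >> h.py <<'E'
def sides(n,m,z,c,a,s,name,key):
    """refine: subpixel-free line fits to the component's outer contour; returns centre,yaw"""
    cs,_=cv2.findContours(m.astype(np.uint8),cv2.RETR_EXTERNAL,cv2.CHAIN_APPROX_NONE)
    W=np.vstack([ray(n,k.reshape(-1,2),z)[:,:2]*1000 for k in cs if len(k)>15])
    for _ in range(3):
        t=np.radians(a);R=np.array([[np.cos(t),-np.sin(t)],[np.sin(t),np.cos(t)]]);L=(W-c)@R;an=[];off=[]
        for ax in(0,1):
            for sg in(-1,1):
                k=(abs(L[:,ax]-sg*s[ax]/2)<5)&(abs(L[:,1-ax])<s[1-ax]/2-6)
                f=np.polyfit(L[k,1-ax],L[k,ax],1); an.append((np.degrees(f[0])*(1 if ax else -1),k.sum())); off.append(f[1])
        a+=np.average([x[0] for x in an],weights=[x[1]**2 for x in an]); c=c+R@[(off[0]+off[1])/2,(off[2]+off[3])/2]
    print(name,"c",np.round(c,1),"yaw",round(a,2),"off",np.round(off,1),"angs",[(round(x,1),int(y)) for x,y in an]); return c,a
E
python3 - <<'E'
from h import *
p=np.load("top0.npz")["p"].astype(float);g=p.mean(2);sat=p.max(2)-p.min(2)
w=(g>175)&(sat<25)
def comp(m,sd):
    _,L=cv2.connectedComponents(m.astype(np.uint8)); return L==L[sd[1],sd[0]]
t=cv2.morphologyEx((g>111).astype(np.uint8),cv2.MORPH_OPEN,np.ones((2,2)))
sides("top",t,.005,np.array([489.6,254.8]),9.,(200,194),"tray","t")
sides("top",w,.0025,np.array([509.8,-51.8]),13.2,(120,70),"plate","p")
sides("top",w,.010,np.array([479.6,-184.8]),-11.8,(105,20),"spatH","p")
sides("top",w,.002,np.array([576,-204.]),-11.8,(56,36),"spatB","p")
sides("top",w,.010,np.array([552.6,-331.3]),2.9,(95,22),"brushH","p")
for h in(.025,):
    rect("top",(g<120)&(g>0)&False|w,.011,(150,226),"jaw")
# bystanders
rect("top",w,.05,(293,121),"saddle"); rect("top",(g>135),.03,(378,195),"weight")
E
```

```text
tray c [486.7 251.8] yaw 10.67 off [-99.7  99.7 -97.   97. ] angs [(np.float64(-0.0), 73), (np.float64(-0.0), 57), (np.float64(0.1), 61), (np.float64(0.0), 60)]
plate c [509.4 -51.9] yaw 13.41 off [-59.   58.9 -34.3  34.3] angs [(np.float64(-0.2), 19), (np.float64(3.3), 13), (np.float64(-0.0), 34), (np.float64(-0.7), 27)]
spatH c [ 480.9 -185.1] yaw -11.02 off [-52.8  52.5  -8.    8. ] angs [(np.float64(-16.9), 3), (np.float64(16.1), 6), (np.float64(-0.4), 30), (np.float64(-0.0), 30)]
spatB c [ 575.3 -204. ] yaw -11.89 off [-27.  27. -16.  16.] angs [(np.float64(0.2), 10), (np.float64(-1.3), 8), (np.float64(0.6), 14), (np.float64(-0.3), 14)]Traceback (most recent call last):
  File "<stdin>", line 11, in <module>
  File "h.py", line 31, in sides
    f=np.polyfit(L[k,1-ax],L[k,ax],1); an.append((np.degrees(f[0])*(1 if ax else -1),k.sum())); off.append(f[1])
    raise TypeError("expected non-empty vector for x")
TypeError: expected non-empty vector for x
```

```bash
cat >> h.py <<'E'
TR=np.array([486.7,251.8]);TY=10.67
def tray(x,y):
    t=np.radians(TY); return TR+np.array([[np.cos(t),-np.sin(t)],[np.sin(t),np.cos(t)]])@[x,y]
def to(x,y,z,yaw):
    """what is left to target (mm; yaw = world angle of the closing line - 90): turn units first, then shift units in the turned, level tool"""
    s=r.sense();R=np.array(s["ee_rot"]);p=np.array(s["tcp_pos"])*1000
    cur=np.degrees(np.arctan2(R[1,1],R[0,1]))-90; t=np.radians(yaw+90)
    Y=np.array([np.cos(t),np.sin(t),0]);Z=np.array([0,0,-1.]);X=np.cross(Y,Z);d=np.array([x,y,z])-p
    print("t",round(s["time_s"],2),"tcp",p.round(1),"yaw",round(cur,2),"tilt",R[:,2].round(4),"F",np.round(s["wrist_force"],1),"w",round(s["gripper_width"]*87,1))
    print(" target",np.round([x,y,z],1)," turn units",round(-(yaw-cur)/8,3)," shift units",(np.array([d@X,d@Y,d@Z])/25).round(3))
E
python3 -c "
from h import *
to(504.5,-53.1,100,13.4)
print(tray(-77,4))"
```

```text
t 0.1 tcp [ 223.4 -583.1  221.6] yaw 20.95 tilt [-8.0e-04  1.8e-03 -1.0e+00] F [-0.9  0.2  0.2] w 87.1
 target [504.5 -53.1 100. ]  turn units 0.944  shift units [-15.853  18.018   4.864]
[410.29073112 241.47412818]
```

{"op": "jog_arm", "data": {
  "plan": "0 0 0 0 0 0.94 -1;-0.83 0.95 0 0 0 0 -1;-0.83 0.95 0 0 0 0 -1;-0.83 0.95 0 0 0 0 -1;-0.83 0.95 0 0 0 0 -1;-0.83 0.95 0 0 0 0 -1;-0.83 0.95 0 0 0 0 -1;-0.83 0.95 0 0 0 0 -1;-0.83 0.95 0 0 0 0 -1;-0.83 0.95 0 0 0 0 -1"
}}

```text
time_s: 1.1
tcp_pos: [0.3557, -0.331, 0.2222]
ee_rot: [[-0.973, -0.232, -0.001], [-0.232, 0.973, 0.0], [0.0, 0.001, -1.0]]
wrist_force: [0.3, 0.0, 0.1]
gripper_width: 1.0
gripper_force: 0.0
```

{"op": "jog_arm", "data": {
  "plan": "-0.83 0.95 0.4 0 0 0 -1;-0.83 0.95 0.4 0 0 0 -1;-0.83 0.95 0.4 0 0 0 -1;-0.83 0.95 0.4 0 0 0 -1;-0.83 0.95 0.4 0 0 0 -1;-0.83 0.95 0.4 0 0 0 -1;-0.83 0.95 0.4 0 0 0 -1;-0.83 0.95 0.4 0 0 0 -1;-0.83 0.95 0.4 0 0 0 -1;-0.83 0.9 0.4 0 0 0 -1"
}}

```text
time_s: 2.1
tcp_pos: [0.5026, -0.053, 0.1219]
ee_rot: [[-0.973, -0.233, -0.001], [-0.233, 0.973, -0.0], [0.001, 0.0, -1.0]]
wrist_force: [0.6, -0.8, 0.7]
gripper_width: 1.003
gripper_force: 0.0
```

```bash
python3 -c "
from h import *
to(504.5,-53.1,60,13.4)"
```

```text
t 2.1 tcp [502.6 -53.  121.9] yaw 13.45 tilt [-6.e-04 -0.e+00 -1.e+00] F [ 0.6 -0.8  0.7] w 87.3
 target [504.5 -53.1  60. ]  turn units 0.006  shift units [-0.074 -0.02   2.476]
```

{"op": "jog_arm", "data": {
  "plan": "-0.05 0 0.8 0 0 0 -1;0 0 0.8 0 0 0 -1;0 0 0.8 0 0 0 -1;0 0 0.8 0 0 0 -1;0 0 0.8 0 0 0 -1;0 0 0.44 0 0 0 -1;0 0 0 0 0 0 -1;0 0 0 0 0 0 1;0 0 0 0 0 0 1;0 0 0 0 0 0 1"
}}

```text
time_s: 3.1
tcp_pos: [0.5043, -0.0539, 0.0125]
ee_rot: [[-0.973, -0.233, 0.002], [-0.233, 0.973, 0.0], [-0.002, -0.0, -1.0]]
wrist_force: [-0.0, -0.0, 0.0]
gripper_width: 0.811
gripper_force: 0.0
```

```bash
python3 -c "
from h import *
to(504.5,-53.1,10,13.4)
p,d=r.capture('top');cv2.imwrite('pics/g1.png',cv2.resize(p[150:245,190:300],None,fx=5,fy=5,interpolation=cv2.INTER_CUBIC)[:,:,::-1])"
```

```text
t 3.1 tcp [504.3 -53.9  12.5] yaw 13.44 tilt [ 2.e-03  4.e-04 -1.e+00] F [-0. -0.  0.] w 70.6
 target [504.5 -53.1  10. ]  turn units 0.006  shift units [-0.014  0.03   0.099]
```

View pics/g1.png

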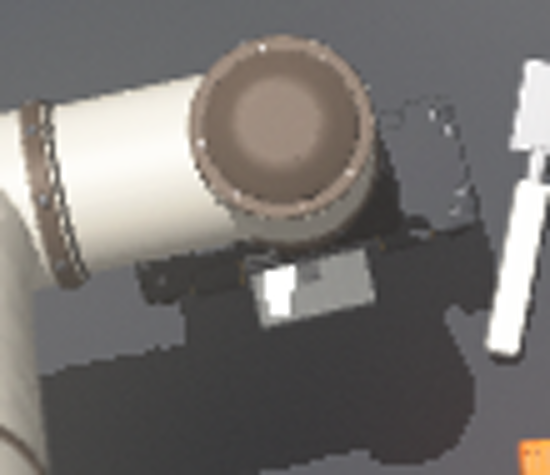

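The crop shows the wrist over the plate, with the rear of the plate and the bar still visible at (300,290). The fingers are still closing.

{"op": "jog_arm", "data": {
  "plan": "0 0 0.08 0 0 0 1;0 0 0 0 0 0 1;0 0 0 0 0 0 1;0 0 0 0 0 0 1;0 0 0 0 0 0 1;0 0 0 0 0 0 1;0 0 0 0 0 0 1;0 0 0 0 0 0 1;0 0 0 0 0 0 1;0 0 0 0 0 0 1"
}}

```text
time_s: 4.15
tcp_pos: [0.5037, -0.054, 0.0095]
ee_rot: [[-0.973, -0.232, -0.0], [-0.232, 0.973, 0.0], [-0.0, 0.0, -1.0]]
wrist_force: [0.1, 1.6, -0.5]
gripper_width: 0.13
gripper_force: 30.0
```

```bash
python3 -c "
from h import *
x,y=tray(15,4);to(x,y,70,TY)"
```

```text
t 4.15 tcp [503.7 -54.    9.5] yaw 13.44 tilt [-0.e+00  1.e-04 -1.e+00] F [ 0.1  1.6 -0.5] w 11.3
 target [500.7 258.5  70. ]  turn units 0.346  shift units [-2.198 12.304 -2.418]
```

{"op": "jog_arm", "data": {
  "plan": "0 0 -0.8 0 0 0 1;0 0 -0.8 0 0 0 1;0 0 -0.8 0 0 0.35 1;-0.17 0.95 0 0 0 0 1;-0.17 0.95 0 0 0 0 1;-0.17 0.95 0 0 0 0 1;-0.17 0.95 0 0 0 0 1;-0.17 0.95 0 0 0 0 1;-0.17 0.95 0 0 0 0 1;-0.17 0.95 0 0 0 0 1"
}}

```text
time_s: 5.15
tcp_pos: [0.5017, 0.1156, 0.0692]
ee_rot: [[-0.983, -0.184, -0.001], [-0.184, 0.983, -0.0], [0.001, -0.0, -1.0]]
wrist_force: [0.7, 0.8, -0.8]
gripper_width: 0.133
gripper_force: 30.0
```

{"op": "jog_arm", "data": {
  "plan": "-0.17 0.95 0 0 0 0 1;-0.17 0.95 0 0 0 0 1;-0.17 0.95 0 0 0 0 1;-0.17 0.95 0 0 0 0 1;-0.17 0.95 0 0 0 0 1;-0.16 0.9 0 0 0 0 1;0 0 0 0 0 0 1;0 0 0 0 0 0 1;0 0 0 0 0 0 1;0 0 0 0 0 0 1"
}}

```text
time_s: 6.15
tcp_pos: [0.5008, 0.2574, 0.0694]
ee_rot: [[-0.983, -0.184, -0.001], [-0.184, 0.983, -0.0], [0.001, -0.0, -1.0]]
wrist_force: [0.3, -0.9, -1.2]
gripper_width: 0.137
gripper_force: 30.0
```

```bash
python3 -c "
from h import *
x,y=tray(15,4);to(x,y,30,TY)
for n in('top','side'):
  p,d=r.capture(n);np.savez(n+'1.npz',p=p,d=d)
  a=(slice(130,260),slice(80,230)) if n=='top' else (slice(90,210),slice(170,320))
  cv2.imwrite(f'pics/c_{n}.png',cv2.resize(p[a],None,fx=4,fy=4,interpolation=cv2.INTER_CUBIC)[:,:,::-1])
a=cv2.imread('pics/c_top.png');b=cv2.imread('pics/c_side.png');b=cv2.resize(b,(a.shape[1],a.shape[0]))
cv2.imwrite('pics/carry.png',cv2.resize(np.hstack([a,b]),(800,347)))"
```

```text
t 6.15 tcp [500.8 257.4  69.4] yaw 10.58 tilt [-6.e-04 -5.e-04 -1.e+00] F [ 0.3 -0.9 -1.2] w 12.0
 target [500.7 258.5  30. ]  turn units -0.011  shift units [-0.005  0.045  1.577]
```

View pics/carry.png

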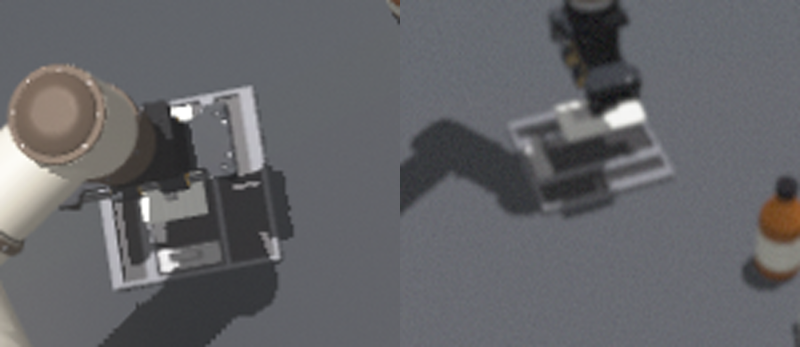

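The plate hangs level over its bay. In the top view its rear edge is at (180,205) and the jaw is clear below at (190,257). I lower it now.

{"op": "jog_arm", "data": {
  "plan": "0 0.04 0.5 0 0 0 1;0 0 0.5 0 0 0 1;0 0 0.5 0 0 0 1;0 0 0.4 0 0 0 1;0 0 0.15 0 0 0 1;0 0 0.1 0 0 0 1;0 0 0.06 0 0 0 1;0 0 0.04 0 0 0 1;0 0 0 0 0 0 1;0 0 0 0 0 0 1"
}}

```text
time_s: 7.25
tcp_pos: [0.501, 0.2595, 0.0137]
ee_rot: [[-0.983, -0.185, 0.001], [-0.185, 0.983, 0.001], [-0.001, 0.0, -1.0]]
wrist_force: [-0.4, -0.2, -1.9]
gripper_width: 0.137
gripper_force: 30.0
```

{"op": "jog_arm", "data": {
  "plan": "0 0 0.04 0 0 0 1;0 0 0 0 0 0 1;0 0 0 0 0 0 0.1;0 0 0 0 0 0 0.1;0 0 0 0 0 0 0.1;0 0 0 0 0 0 0.1;0 0 0 0 0 0 0.1;0 0 0 0 0 0 0.1;0 0 0 0 0 0 0.1;0 0 -0.4 0 0 0 0.1"
}}

```text
time_s: 8.25
tcp_pos: [0.4999, 0.2586, 0.0214]
ee_rot: [[-0.983, -0.184, -0.003], [-0.184, 0.983, -0.002], [0.003, -0.002, -1.0]]
wrist_force: [-0.3, -0.0, -0.3]
gripper_width: 0.449
gripper_force: 0.0
```

{"op": "jog_arm", "data": {
  "plan": "0 0 -0.8 0 0 0 0.1;0 0 -0.8 0 0 0 0.1;0.5 0 -0.6 0 0 0 0.1;0.8 0 0 0 0 0 0.1;0.8 0 0 0 0 0 0.1;0.8 0 0 0 0 0 0.1;0.6 0 0 0 0 0 0.1;0 0 0 0 0 0 0;0 0 0 0 0 0 0;0 0 0 0 0 0 0"
}}

```text
time_s: 9.25
tcp_pos: [0.4156, 0.2438, 0.0778]
ee_rot: [[-0.983, -0.185, 0.001], [-0.185, 0.983, 0.001], [-0.001, 0.001, -1.0]]
wrist_force: [0.0, -0.0, -0.7]
gripper_width: 0.494
gripper_force: 0.0
```

```bash
python3 -c "
from h import *
x,y=tray(-77,4);to(x,y,22,TY)
for n in('top','side'):
  p,d=r.capture(n);np.savez(n+'2.npz',p=p,d=d)
  a=(slice(130,260),slice(80,230)) if n=='top' else (slice(90,210),slice(170,320))
  cv2.imwrite(f'pics/c_{n}.png',cv2.resize(p[a],None,fx=4,fy=4,interpolation=cv2.INTER_CUBIC)[:,:,::-1])
a=cv2.imread('pics/c_top.png');b=cv2.imread('pics/c_side.png');b=cv2.resize(b,(a.shape[1],a.shape[0]))
cv2.imwrite('pics/placed.png',cv2.resize(np.hstack([a,b]),(800,347)))"
```

```text
t 9.25 tcp [415.6 243.8  77.8] yaw 10.64 tilt [ 0.0011  0.001  -1.    ] F [ 0.  -0.  -0.7] w 43.0
 target [410.3 241.5  22. ]  turn units -0.004  shift units [ 0.227 -0.05   2.231]
```

View pics/placed.png

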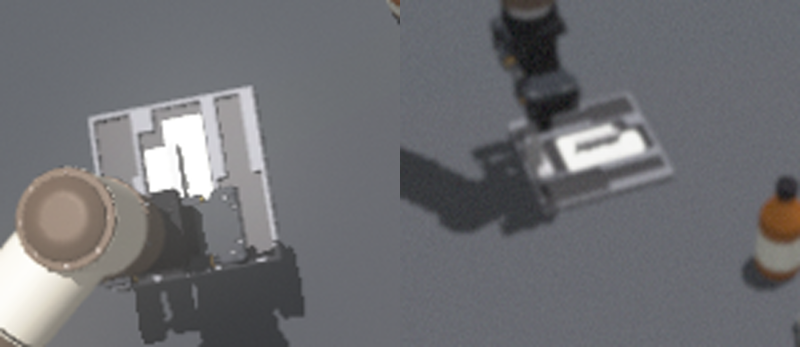

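The top view shows the plate flat in its bay with its notch round the block (145,135). The fingers are above the jaw. I go down and grip the tab.

{"op": "jog_arm", "data": {
  "plan": "0.22 -0.05 0.4 0 0 0 0;0 0 0.5 0 0 0 0;0 0 0.5 0 0 0 0;0 0 0.5 0 0 0 0;0 0 0.33 0 0 0 0;0 0 0 0 0 0 1;0 0 0 0 0 0 1;0 0 0 0 0 0 1;0 0 0 0 0 0 1;0 0 0 0 0 0 1"
}}

```text
time_s: 10.35
tcp_pos: [0.4108, 0.2442, 0.0215]
ee_rot: [[-0.983, -0.185, 0.003], [-0.185, 0.983, 0.006], [-0.004, 0.005, -1.0]]
wrist_force: [-0.6, 9.2, -11.0]
gripper_width: 0.365
gripper_force: 30.0
```

```bash
python3 -c "
from h import *
x,y=tray(-37,4);to(x,y,22,TY)"
```

```text
t 10.35 tcp [410.8 244.2  21.5] yaw 10.65 tilt [ 0.0034  0.0058 -1.    ] F [ -0.6   9.2 -11. ] w 31.7
 target [449.6 248.9  22. ]  turn units -0.002  shift units [-1.561 -0.103 -0.02 ]
```

{"op": "jog_arm", "data": {
  "plan": "0 0.1 0 0 0 0 1;-0.2 0 0 0 0 0 1;-0.25 0 0 0 0 0 1;-0.25 0 0 0 0 0 1;-0.25 0 0 0 0 0 1;-0.25 0 0 0 0 0 1;-0.2 0 0 0 0 0 1;-0.1 0 0 0 0 0 1;0 0 0 0 0 0 1;0 0 0 0 0 0 1"
}}

```text
time_s: 11.35
tcp_pos: [0.4464, 0.2509, 0.0215]
ee_rot: [[-0.983, -0.184, 0.001], [-0.184, 0.983, 0.001], [-0.001, 0.001, -1.0]]
wrist_force: [0.1, 5.3, -7.9]
gripper_width: 0.363
gripper_force: 30.0
```

```bash
python3 -c "
from h import *
x,y=tray(-37,4);to(x,y,22,TY)"
```

```text
t 11.35 tcp [446.4 250.9  21.5] yaw 10.62 tilt [ 8.0e-04  1.4e-03 -1.0e+00] F [ 0.1  5.3 -7.9] w 31.6
 target [449.6 248.9  22. ]  turn units -0.006  shift units [-0.11  -0.105 -0.021]
```

{"op": "jog_arm", "data": {
  "plan": "-0.08 0 0 0 0 0 1;0 0 0 0 0 0 1;-0.08 0 0 0 0 0 1;0 0 0 0 0 0 1;-0.08 0 0 0 0 0 1;0 0 0 0 0 0 1;-0.08 0 0 0 0 0 1;0 0 0 0 0 0 1;0 0 0 0 0 0 1;0 0 0 0 0 0 1"
}}

```text
time_s: 12.35
tcp_pos: [0.4506, 0.2516, 0.0215]
ee_rot: [[-0.983, -0.184, -0.005], [-0.184, 0.983, -0.001], [0.005, -0.0, -1.0]]
wrist_force: [-14.2, 9.0, 0.7]
gripper_width: 0.366
gripper_force: 30.0
```

```bash
python3 -c "
from h import *
x,y=tray(-37,4);to(x,y,22,TY)"
```

```text
t 12.35 tcp [450.6 251.6  21.5] yaw 10.58 tilt [-0.0051 -0.0012 -1.    ] F [-14.2   9.    0.7] w 31.9
 target [449.6 248.9  22. ]  turn units -0.011  shift units [ 0.059 -0.1   -0.021]
```

{"op": "jog_arm", "data": {
  "plan": "-0.1 0 0 0 0 0 1;0 0 0 0 0 0 1;0 0 0 0 0 0 1;0.1 0 0 0 0 0 1;0.08 0 0 0 0 0 1;0 0 0 0 0 0 0;0 0 0 0 0 0 0;0 0 0 0 0 0 0;0 0 0 0 0 0 0;0 0 0 0 0 0 0"
}}

```text
time_s: 13.35
tcp_pos: [0.4522, 0.2512, 0.0218]
ee_rot: [[-0.983, -0.184, 0.0], [-0.184, 0.983, 0.0], [-0.0, -0.0, -1.0]]
wrist_force: [-0.3, 0.8, -0.1]
gripper_width: 0.498
gripper_force: 0.0
```

{"op": "jog_arm", "data": {
  "plan": "0 0 -0.5 0 0 0 0;0 0 -0.8 0 0 0 0;0 0 -0.9 0 0 0 0;0 0 -0.9 0 0 0 0;0 -0.9 -0.5 0 0 0.5 0;0 -0.9 0 0 0 0.5 0;0 -0.9 0 0 0 0.5 0;0 -0.9 0 0 0 0.5 0;0 -0.9 0 0 0 0.5 0;0 -0.9 0 0 0 0.28 -1"
}}

```text
time_s: 14.35
tcp_pos: [0.4534, 0.1163, 0.1116]
ee_rot: [[-0.979, 0.203, 0.0], [0.203, 0.979, -0.0], [-0.0, -0.0, -1.0]]
wrist_force: [-0.8, 0.0, 1.3]
gripper_width: 0.531
gripper_force: 0.0
```

{"op": "jog_arm", "data": {
  "plan": "0 -0.9 0 0 0 0 -1;0 -0.9 0 0 0 0 -1;0 -0.9 0 0 0 0 -1;0 -0.9 0 0 0 0 -1;0 0 0 0 0 0 -1;0 0 0 0 0 0 -1;0 0 0 0 0 0 -1;0 0 0 0 0 0 -1;0 0 0 0 0 0 -1;0 0 0 0 0 0 -1"
}}

```text
time_s: 15.35
tcp_pos: [0.4354, 0.0296, 0.1115]
ee_rot: [[-0.98, 0.2, -0.0], [0.2, 0.98, -0.0], [0.0, -0.0, -1.0]]
wrist_force: [-0.1, -0.2, -0.4]
gripper_width: 1.001
gripper_force: 0.0
```

```bash
python3 -c "
from h import *
a=np.radians(-11.6);x,y=516.3+3*np.cos(a),-191.9+3*np.sin(a);to(x,y,70,-11.6)
p,d=r.capture('top');np.savez('top3.npz',p=p,d=d)
cv2.imwrite('pics/jaw.png',cv2.resize(p[150:250,100:250],None,fx=5,fy=5,interpolation=cv2.INTER_CUBIC)[:,:,::-1])
p=p.astype(float);g=p.mean(2);w=(g>175)
c,a,s=rect('top',w,.0025,(150,195),'plate')
# all bright pixels in the plate bay, tray frame
t=np.radians(TY);R=np.array([[np.cos(t),-np.sin(t)],[np.sin(t),np.cos(t)]])
v,u=np.nonzero(w);W=(ray('top',np.c_[u,v],.006)[:,:2]*1000-TR)@R;W=W[(abs(W)<100).all(1)];print(W.min(0),W.max(0))"
```

```text
t 15.35 tcp [435.4  29.6 111.5] yaw -11.56 tilt [-1.e-04 -0.e+00 -1.e+00] F [-0.1 -0.2 -0.4] w 87.1
 target [ 519.2 -192.5   70. ]  turn units 0.005  shift units [-5.073 -8.029  1.66 ]
plate top centre [366.6 239.3] size [455.1 280.3] yaw(long) 14.0
[-99.99132157 -99.96808861] [99.97030553 99.95744863]
```

View pics/jaw.png

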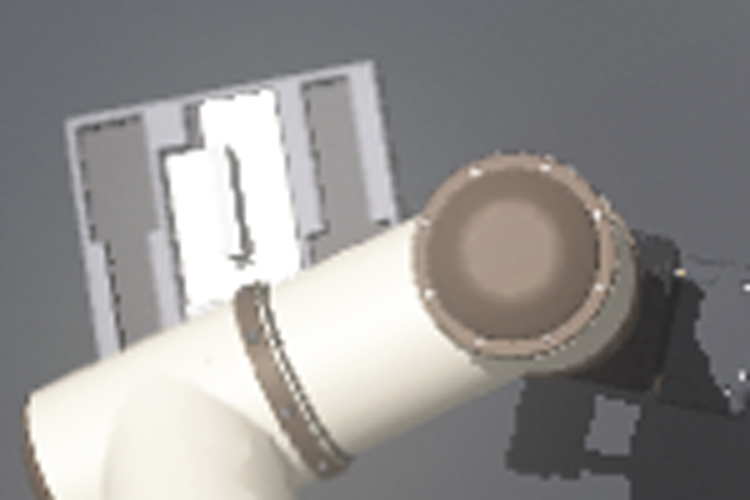

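The view shows the plate's +x edge at the bay's end wall (crop 240,93) with its notch round the block (185,120). Next is the spatula.

{"op": "jog_arm", "data": {
  "plan": "-0.56 -0.89 0.15 0 0 0 -1;-0.56 -0.89 0.15 0 0 0 -1;-0.56 -0.89 0.15 0 0 0 -1;-0.56 -0.89 0.15 0 0 0 -1;-0.56 -0.89 0.15 0 0 0 -1;-0.56 -0.89 0.15 0 0 0 -1;-0.56 -0.89 0.15 0 0 0 -1;-0.56 -0.89 0.15 0 0 0 -1;-0.56 -0.9 0.15 0 0 0 -1;0 0 0.3 0 0 0 -1"
}}

```text
time_s: 16.4
tcp_pos: [0.52, -0.1948, 0.0702]
ee_rot: [[-0.979, 0.204, 0.002], [0.204, 0.979, -0.001], [-0.002, -0.0, -1.0]]
wrist_force: [0.4, -0.1, -1.1]
gripper_width: 1.001
gripper_force: 0.0
```

```bash
python3 -c "
from h import *
a=np.radians(-11.6);x,y=516.3+3*np.cos(a),-191.9+3*np.sin(a);to(x,y,9,-11.6)"
```

```text
t 16.4 tcp [ 520.  -194.8   70.2] yaw -11.74 tilt [ 2.e-03 -8.e-04 -1.e+00] F [ 0.4 -0.1 -1.1] w 87.1
 target [ 519.2 -192.5    9. ]  turn units -0.018  shift units [0.048 0.084 2.448]
```

{"op": "jog_arm", "data": {
  "plan": "0.04 0.08 0.5 0 0 0 -1;0 0 0.5 0 0 0 -1;0 0 0.5 0 0 0 -1;0 0 0.5 0 0 0 -1;0 0 0.3 0 0 0 -1;0 0 0.14 0 0 0 -1;0 0 0 0 0 0 1;0 0 0 0 0 0 1;0 0 0 0 0 0 1;0 0 0 0 0 0 1"
}}

```text
time_s: 17.4
tcp_pos: [0.5182, -0.1904, 0.0098]
ee_rot: [[-0.98, 0.201, 0.001], [0.201, 0.98, -0.0], [-0.001, 0.0, -1.0]]
wrist_force: [-0.7, -0.2, 0.3]
gripper_width: 0.725
gripper_force: 0.0
```

{"op": "jog_arm", "data": {
  "plan": "0 0 0 0 0 0 1;0 0 0 0 0 0 1;0 0 0 0 0 0 1;0 0 0 0 0 0 1;0 0 0 0 0 0 1;0 0 0 0 0 0 1;0 0 0 0 0 0 1;0 0 0 0 0 0 1;0 0 0 0 0 0 1;0 0 0 0 0 0 1"
}}

```text
time_s: 18.4
tcp_pos: [0.5178, -0.1904, 0.0093]
ee_rot: [[-0.98, 0.201, -0.0], [0.201, 0.98, -0.0], [0.0, -0.0, -1.0]]
wrist_force: [0.2, -0.3, 0.5]
gripper_width: 0.228
gripper_force: 30.0
```

```bash
python3 -c "
from h import *
x,y=tray(3,70);to(x,y+2,80,TY)"
```

```text
t 18.4 tcp [ 517.8 -190.4    9.3] yaw -11.6 tilt [-1.e-04 -0.e+00 -1.e+00] F [ 0.2 -0.3  0.5] w 19.9
 target [476.7 323.1  80. ]  turn units -2.784  shift units [-2.188 20.49  -2.829]
```

{"op": "jog_arm", "data": {
  "plan": "0 0 -0.95 0 0 0 1;0 0 -0.95 0 0 0 1;0 0 -0.93 0 0 -0.92 1;0 0 0 0 0 -0.93 1;0 0 0 0 0 -0.93 1;-0.1 0.95 0 0 0 0 1;-0.1 0.95 0 0 0 0 1;-0.1 0.95 0 0 0 0 1;-0.1 0.95 0 0 0 0 1;-0.1 0.95 0 0 0 0 1"
}}

```text
time_s: 19.4
tcp_pos: [0.5077, -0.0704, 0.0798]
ee_rot: [[-0.983, -0.184, -0.001], [-0.184, 0.983, 0.0], [0.001, 0.0, -1.0]]
wrist_force: [0.8, 0.6, -1.4]
gripper_width: 0.228
gripper_force: 30.0
```

{"op": "jog_arm", "data": {
  "plan": "-0.1 0.95 0 0 0 0 1;-0.1 0.95 0 0 0 0 1;-0.1 0.95 0 0 0 0 1;-0.1 0.95 0 0 0 0 1;-0.1 0.95 0 0 0 0 1;-0.1 0.95 0 0 0 0 1;-0.1 0.95 0 0 0 0 1;-0.1 0.95 0 0 0 0 1;-0.1 0.95 0 0 0 0 1;-0.1 0.95 0 0 0 0 1"
}}

```text
time_s: 20.4
tcp_pos: [0.4884, 0.1676, 0.0798]
ee_rot: [[-0.983, -0.184, -0.001], [-0.184, 0.983, -0.0], [0.001, 0.0, -1.0]]
wrist_force: [0.0, 0.0, -1.1]
gripper_width: 0.224
gripper_force: 30.0
```

{"op": "jog_arm", "data": {
  "plan": "-0.1 0.95 0 0 0 0 1;-0.1 0.95 0 0 0 0 1;-0.1 0.95 0 0 0 0 1;-0.1 0.95 0 0 0 0 1;-0.1 0.95 0 0 0 0 1;-0.1 0.95 0 0 0 0 1;-0.1 0.5 0 0 0 0 1;0 0 0 0 0 0 1;0 0 0 0 0 0 1;0 0 0 0 0 0 1"
}}

```text
time_s: 21.4
tcp_pos: [0.4773, 0.3211, 0.0798]
ee_rot: [[-0.983, -0.184, -0.001], [-0.184, 0.983, -0.001], [0.001, -0.001, -1.0]]
wrist_force: [-0.7, 0.2, -1.6]
gripper_width: 0.228
gripper_force: 30.0
```

```bash
python3 -c "
from h import *
x,y=tray(2,70);to(x,y+2,15,TY)
for n in('top','side'):
  p,d=r.capture(n);np.savez(n+'4.npz',p=p,d=d)
  a=(slice(130,260),slice(80,230)) if n=='top' else (slice(90,210),slice(170,320))
  cv2.imwrite(f'pics/c_{n}.png',cv2.resize(p[a],None,fx=4,fy=4,interpolation=cv2.INTER_CUBIC)[:,:,::-1])
a=cv2.imread('pics/c_top.png');b=cv2.imread('pics/c_side.png');b=cv2.resize(b,(a.shape[1],a.shape[0]))
cv2.imwrite('pics/spat.png',cv2.resize(np.hstack([a,b]),(800,347)))"
```

```text
t 21.4 tcp [477.3 321.1  79.8] yaw 10.58 tilt [-8.e-04 -8.e-04 -1.e+00] F [-0.7  0.2 -1.6] w 19.8
 target [475.7 323.   15. ]  turn units -0.011  shift units [0.048 0.086 2.593]
```

View pics/spat.png

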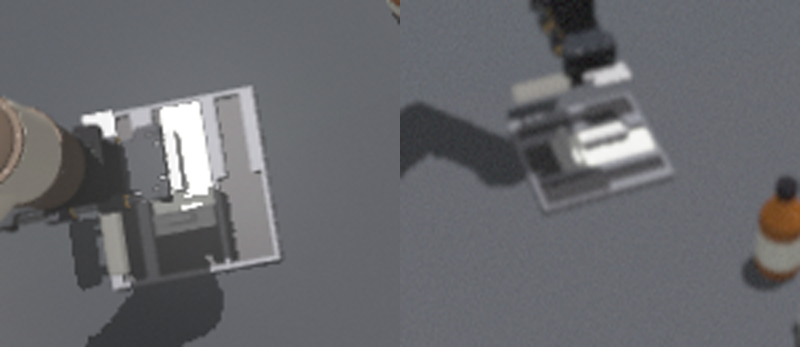

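The top view shows the spatula over its bay, handle (115,243) and blade (97,122), with the plate home and the jaw closed behind it (185,212). I measure its pose in the hand.

```bash
python3 -c "
from h import *
p=np.load('top4.npz')['p'].astype(float);g=p.mean(2)
t=np.radians(TY);R=np.array([[np.cos(t),-np.sin(t)],[np.sin(t),np.cos(t)]])
def f(u0,u1,v0,v1,th,z):
    s=g[v0:v1,u0:u1]>th
    _,L,st,_=cv2.connectedComponentsWithStats(s.astype(np.uint8));s=L==1+st[1:,4].argmax()
    v,u=np.nonzero(s);W=(ray('top',np.c_[u+u0,v+v0],z)[:,:2]*1000-TR)@R
    print(s.sum(),W.min(0).round(1),W.max(0).round(1),W.mean(0).round(1))
f(105,128,168,184,190,.075)
f(110,131,200,233,140,.081)
print(g[170:182,108:128].astype(int));print(g[208:226,112:132].astype(int))"
```

```text
69 [62.8 50.9] [90.3 84.5] [79.6 63.6]
122 [-88.5  61.6] [-24.4  78. ] [-56.   69.7]
[[105 105 105 106 106 106 106 107 106 107 105 107 109 107 107 107 109 109
  109 111]
 [105 105 105 106 106 106 106 107 106 106 104 134 160 195 115 122 136 138
  154 168]
 [105 104 106 105 107 107 129 154 222 233 223 227 234 242 150 172 178 178
  166 159]
 [105 105 130 197 228 225 224 230 245 248 245 245 246 247 204 157 138 129
  110 104]
 [106 106 153 229 244 244 243 243 244 245 244 245 245 248 243  98  79 121
  120 123]
 [105 105 147 223 240 242 243 243 244 245 244 244 245 247 250 104 119 136
  137 138]
 [105 103 110 163 189 173 171 171 191 238 244 244 245 246 252 115 136 136
  137 137]
 [ 85  79  78  90  97  76  72  71  93 158 237 244 245 246 249 117 135 136
  136 136]
 [ 68  68  69  70  69  69  71  71  68  65 205 241 245 246 247 126 136 136
  138 137]
 [ 67  69  68  70  71  70  70  72  67  54 151 238 244 246 247 175 135 136
  137 137]
 [ 74  74  68  69  69  70  70  71  70  57 134 236 245 230 205 201 136 136
  137 137]
 [ 63  67  68  69  70  69  71  68  71  60 110 151 161 146 128 118 118 135
  136 
[... 836 characters left out ...]
  63  63
   63  64]
 [ 64  64  64  64  75  82 103 140 149 151 150 153 147 132 114  63  62  64
   64  64]
 [ 64  64  62  64  91 105 116 142 149 151 150 152 147 134 125  63  62  62
   63  64]
 [ 62  63  63  63  91 105 110 139 149 150 150 153 150 137 126  66  63  63
   63  62]
 [ 64  61  62  64  90 105 103 137 148 150 150 151 151 138 127  80  62  62
   62  62]
 [ 63  61  64  63  78  99 105 137 147 149 150 151 151 141 127  88  61  62
   62  62]
 [ 63  63  62  63  63  92 105 133 147 148 150 152 153 143 128  96  61  62
   61  62]
 [ 62  62  62  62  63  91 104 122 143 148 150 151 152 144 130 107  61  63
   60  61]
 [ 62  62  61  62  63  91 104 116 142 148 150 151 152 146 131 115  61  61
   62  61]]
```

{"op": "jog_arm", "data": {
  "plan": "0.03 0.05 0.5 0 0 0 1;0 0 0.5 0 0 0 1;0 0 0.5 0 0 0 1;0 0 0.5 0 0 0 1;0 0 0.2 0 0 0 1;0 0 0.15 0 0 0 1;0 0 0.15 0 0 0 1;0 0 0.1 0 0 0 1;0 0 0.07 0 0 0 1;0 0 0 0 0 0 1"
}}

```text
time_s: 22.5
tcp_pos: [0.4765, 0.3233, 0.0133]
ee_rot: [[-0.983, -0.185, 0.0], [-0.185, 0.983, 0.0], [-0.0, 0.0, -1.0]]
wrist_force: [-0.2, -0.2, -0.5]
gripper_width: 0.225
gripper_force: 30.0
```

{"op": "jog_arm", "data": {
  "plan": "0 0 0.03 0 0 0 1;0 0 0 0 0 0 0.15;0 0 0 0 0 0 0.15;0 0 0 0 0 0 0.15;0 0 0 0 0 0 0.15;0 0 0 0 0 0 0.15;0 0 -0.3 0 0 0 0.15;0 0 -0.8 0 0 0 0.15;0 0 -0.8 0 0 0 0.15;0 0 -0.8 0 0 0 0.15"
}}

```text
time_s: 23.5
tcp_pos: [0.4766, 0.3233, 0.0813]
ee_rot: [[-0.983, -0.185, 0.0], [-0.185, 0.983, 0.0], [-0.0, 0.0, -1.0]]
wrist_force: [-0.8, 0.2, -0.2]
gripper_width: 0.424
gripper_force: 0.0
```

```bash
python3 -c "
from h import *
to(515.4,-333.1,80,2.8)"
```

```text
t 23.5 tcp [476.6 323.3  81.3] yaw 10.65 tilt [ 2.e-04  1.e-04 -1.e+00] F [-0.8  0.2 -0.2] w 36.9
 target [ 515.4 -333.1   80. ]  turn units 0.981  shift units [ -0.269 -26.302   0.051]
```

{"op": "jog_arm", "data": {
  "plan": "0 0 0 0 0 0.98 0.15;0 -0.94 0 0 0 0 0.15;0 -0.94 0 0 0 0 0.15;0 -0.94 0 0 0 0 0.15;0 -0.94 0 0 0 0 0.15;0 -0.94 0 0 0 0 0.15;0 -0.94 0 0 0 0 0.15;0 -0.94 0 0 0 0 0.15;0 -0.94 0 0 0 0 0.15;0 -0.94 0 0 0 0 -0.3"
}}

```text
time_s: 24.5
tcp_pos: [0.4863, 0.1103, 0.0802]
ee_rot: [[-0.999, -0.05, -0.0], [-0.05, 0.999, -0.0], [0.0, -0.0, -1.0]]
wrist_force: [1.0, -0.5, -0.5]
gripper_width: 0.465
gripper_force: 0.0
```

{"op": "jog_arm", "data": {
  "plan": "0 -0.94 0 0 0 0 -0.3;0 -0.94 0 0 0 0 -0.3;0 -0.94 0 0 0 0 -0.3;0 -0.94 0 0 0 0 -0.3;0 -0.94 0 0 0 0 -0.3;0 -0.94 0 0 0 0 -0.3;0 -0.94 0 0 0 0 -0.3;0 -0.94 0 0 0 0 -0.3;0 -0.94 0 0 0 0 -0.3;0 -0.94 0 0 0 0 -0.3"
}}

```text
time_s: 25.5
tcp_pos: [0.4974, -0.1241, 0.0802]
ee_rot: [[-0.999, -0.05, -0.001], [-0.05, 0.999, 0.0], [0.001, 0.0, -1.0]]
wrist_force: [0.8, 0.4, -0.1]
gripper_width: 0.651
gripper_force: 0.0
```

{"op": "jog_arm", "data": {
  "plan": "-0.27 -0.94 0 0 0 0 -0.3;0 -0.94 0 0 0 0 -0.3;0 -0.94 0 0 0 0 -0.3;0 -0.94 0 0 0 0 -0.3;0 -0.94 0 0 0 0 -0.3;0 -0.94 0 0 0 0 -0.3;0 -0.94 0 0 0 0 -0.3;0 -0.94 0 0 0 0 -0.3;0 -0.94 0 0 0 0 -0.3;0 0 0 0 0 0 -0.3"
}}

```text
time_s: 26.5
tcp_pos: [0.5144, -0.3361, 0.0799]
ee_rot: [[-0.999, -0.047, -0.0], [-0.047, 0.999, -0.0], [0.0, -0.0, -1.0]]
wrist_force: [0.5, 0.4, -0.2]
gripper_width: 0.654
gripper_force: 0.0
```

```bash
python3 -c "
from h import *
to(515.4,-333.1,9,2.8)"
```

```text
t 26.5 tcp [ 514.4 -336.1   79.9] yaw 2.68 tilt [-2.e-04 -3.e-04 -1.e+00] F [ 0.5  0.4 -0.2] w 56.9
 target [ 515.4 -333.1    9. ]  turn units -0.015  shift units [-0.045  0.12   2.835]
```

{"op": "jog_arm", "data": {
  "plan": "-0.04 0.1 0.5 0 0 0 -0.3;0 0 0.6 0 0 0 -0.3;0 0 0.6 0 0 0 -0.3;0 0 0.6 0 0 0 -0.3;0 0 0.4 0 0 0 -0.3;0 0 0.13 0 0 0 -0.3;0 0 0 0 0 0 1;0 0 0 0 0 0 1;0 0 0 0 0 0 1;0 0 0 0 0 0 1"
}}

```text
time_s: 27.5
tcp_pos: [0.5166, -0.3311, 0.01]
ee_rot: [[-0.999, -0.049, 0.001], [-0.049, 0.999, -0.0], [-0.001, -0.0, -1.0]]
wrist_force: [-0.3, 0.1, -0.8]
gripper_width: 0.374
gripper_force: 0.0
```

{"op": "jog_arm", "data": {
  "plan": "0 0 0 0 0 0 1;0 0 0 0 0 0 1;0 0 0 0 0 0 1;0 0 0 0 0 0 1;0 0 0 0 0 0 1;0 0 0 0 0 0 1;0 0 0 0 0 0 1;0 0 0 0 0 0 1;0 0 0 0 0 0 1;0 0 0 0 0 0 1"
}}

```text
time_s: 28.5
tcp_pos: [0.5164, -0.3311, 0.0097]
ee_rot: [[-0.999, -0.049, 0.0], [-0.049, 0.999, -0.0], [-0.0, -0.0, -1.0]]
wrist_force: [-1.7, 1.6, 5.8]
gripper_width: 0.247
gripper_force: 30.0
```

```bash
python3 -c "
from h import *
p,d=r.capture('top');np.savez('top5.npz',p=p,d=d)
x,y=tray(6,-66);to(x,y+1,80,TY)"
```

```text
t 28.55 tcp [ 516.4 -331.1    9.7] yaw 2.81 tilt [ 3.e-04 -2.e-04 -1.e+00] F [-0.2  0.7  5.5] w 21.7
 target [504.8 189.1  80. ]  turn units -0.983  shift units [-3.397 20.53  -2.813]
```

{"op": "jog_arm", "data": {
  "plan": "0 0 -0.93 0 0 0 1;0 0 -0.93 0 0 0 1;0 0 -0.93 0 0 0 1;0 0 0 0 0 -0.98 1;-0.16 0.95 0 0 0 0 1;-0.16 0.95 0 0 0 0 1;-0.16 0.95 0 0 0 0 1;-0.16 0.95 0 0 0 0 1;-0.16 0.95 0 0 0 0 1;-0.16 0.95 0 0 0 0 1"
}}

```text
time_s: 29.55
tcp_pos: [0.5129, -0.1855, 0.0781]
ee_rot: [[-0.983, -0.184, -0.001], [-0.184, 0.983, 0.0], [0.001, 0.001, -1.0]]
wrist_force: [0.3, 0.2, -1.4]
gripper_width: 0.25
gripper_force: 30.0
```

{"op": "jog_arm", "data": {
  "plan": "-0.16 0.95 0 0 0 0 1;-0.16 0.95 0 0 0 0 1;-0.16 0.95 0 0 0 0 1;-0.16 0.95 0 0 0 0 1;-0.16 0.95 0 0 0 0 1;-0.16 0.95 0 0 0 0 1;-0.16 0.95 0 0 0 0 1;-0.16 0.95 0 0 0 0 1;-0.16 0.95 0 0 0 0 1;-0.16 0.95 0 0 0 0 1"
}}

```text
time_s: 30.55
tcp_pos: [0.5084, 0.0551, 0.0782]
ee_rot: [[-0.983, -0.184, -0.001], [-0.184, 0.983, -0.0], [0.001, 0.0, -1.0]]
wrist_force: [0.2, -0.8, -1.0]
gripper_width: 0.249
gripper_force: 30.0
```

{"op": "jog_arm", "data": {
  "plan": "-0.16 0.95 0 0 0 0 1;-0.16 0.95 0 0 0 0 1;-0.16 0.95 0 0 0 0 1;-0.16 0.95 0 0 0 0 1;-0.16 0.95 0 0 0 0 1;-0.08 0.5 0 0 0 0 1;0 0 0 0 0 0 1;0 0 0 0 0 0 1;0 0 0 0 0 0 1;0 0 0 0 0 0 1"
}}

```text
time_s: 31.55
tcp_pos: [0.5063, 0.1864, 0.079]
ee_rot: [[-0.983, -0.183, -0.0], [-0.183, 0.983, -0.0], [0.0, -0.0, -1.0]]
wrist_force: [0.3, 0.1, -1.5]
gripper_width: 0.248
gripper_force: 30.0
```

```bash
python3 -c "
from h import *
x,y=tray(7,-66);to(x,y+1,13,TY)
p,d=r.capture('top');np.savez('top6.npz',p=p,d=d)
cv2.imwrite('pics/br.png',cv2.resize(p[145:255,100:220],None,fx=5,fy=5,interpolation=cv2.INTER_CUBIC)[:,:,::-1])
g=p.astype(float);b=(g[...,0]-g[...,2]>25)&(g.mean(2)>60)
t=np.radians(TY);R=np.array([[np.cos(t),-np.sin(t)],[np.sin(t),np.cos(t)]])
v,u=np.nonzero(b[150:260,130:220]);W=(ray('top',np.c_[u+130,v+150],.076)[:,:2]*1000-TR)@R;W=W[(W[:,0]>-110)&(W[:,0]<-20)&(abs(W[:,1]+66)<35)]
print(len(W),np.percentile(W,[1,50,99],axis=0).round(1))"
```

```text
t 31.55 tcp [506.3 186.4  79. ] yaw 10.57 tilt [-4.e-04 -2.e-04 -1.e+00] F [ 0.3  0.1 -1.5] w 21.6
 target [505.8 189.2  13. ]  turn units -0.013  shift units [-1.000e-03  1.150e-01  2.639e+00]
45 [[-84.8 -87.9]
 [-62.7 -63.5]
 [-34.6 -46.5]]
```

View pics/br.png

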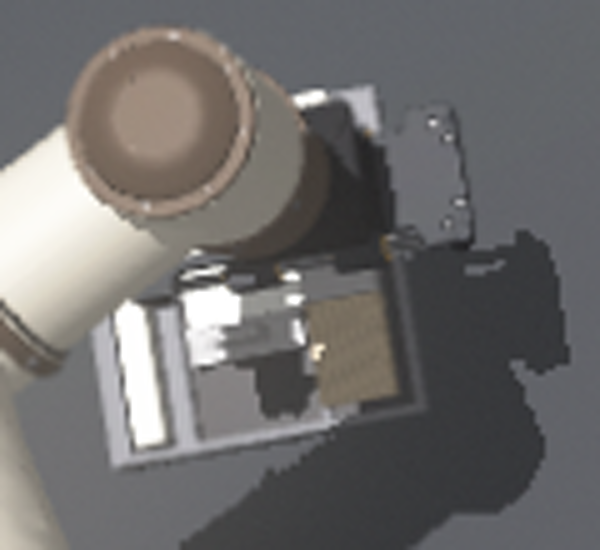

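The spatula handle is in its bay (140,375) and the jaw is closed behind the plate (255,340). The brush's bristles (350,350) point to -x over their bay. I check the bristle corners (320,408) and (398,390).

```bash
python3 -c "
from h import *
t=np.radians(TY);R=np.array([[np.cos(t),-np.sin(t)],[np.sin(t),np.cos(t)]])
print(((ray('top',[(163.9,226.3),(179.5,222.8)],.070)[:,:2]*1000-TR)@R).round(1))
print('tcp tray',((np.array(r.sense()['tcp_pos'])[:2]*1000-TR)@R).round(1))
# spatula handle end in tray, z~13
p=np.load('top6.npz')['p'].astype(float);m=(p.mean(2)>200);_,L=cv2.connectedComponents(m.astype(np.uint8));k=L==L[220,128]
v,u=np.nonzero(k);W=(ray('top',np.c_[u,v],.013)[:,:2]*1000-TR)@R;print(k.sum(),W.min(0).round(1),W.max(0).round(1),'end',W[W[:,0]<-40].mean(0).round(1))"
```

```text
[[-91.7 -45.7]
 [-90.1 -91.9]]
tcp tray [  7.2 -67.8]
171 [-87.8  63.1] [-1.4 82. ] end [-63.9  72.4]
```

{"op": "jog_arm", "data": {
  "plan": "0 0.1 0.5 0 0 0 1;0 0 0.5 0 0 0 1;0 0 0.5 0 0 0 1;0 0 0.5 0 0 0 1;0 0 0.2 0 0 0 1;0 0 0.15 0 0 0 1;0 0 0.15 0 0 0 1;0 0 0.1 0 0 0 1;0 0 0.04 0 0 0 1;0 0 0 0 0 0 1"
}}

```text
time_s: 32.6
tcp_pos: [0.506, 0.1899, 0.0132]
ee_rot: [[-0.983, -0.185, 0.0], [-0.185, 0.983, 0.0], [-0.0, 0.0, -1.0]]
wrist_force: [-0.2, -0.6, -0.9]
gripper_width: 0.246
gripper_force: 30.0
```

{"op": "jog_arm", "data": {
  "plan": "0 0 0.03 0 0 0 1;0 0 0 0 0 0 0.12;0 0 0 0 0 0 0.12;0 0 0 0 0 0 0.12;0 0 0 0 0 0 0.12;0 0 0 0 0 0 0.12;0 0 -0.3 0 0 0 0.12;0 0 -0.9 0 0 0 0.12;0 0 -0.9 0 0 0 0.12;0 0 -0.9 0 0 0 0.12"
}}

```text
time_s: 33.6
tcp_pos: [0.5059, 0.1898, 0.0886]
ee_rot: [[-0.983, -0.185, 0.0], [-0.185, 0.983, 0.0], [-0.0, -0.0, -1.0]]
wrist_force: [0.8, -0.3, 0.1]
gripper_width: 0.44
gripper_force: 0.0
```

{"op": "jog_arm", "data": {
  "plan": "0 -0.95 -0.5 0 0 0 0.12;0 -0.95 -0.5 0 0 0 0.12;0 -0.95 -0.5 0 0 0 0.12;0 -0.95 0 0 0 0 0.12;0 -0.95 0 0 0 0 0.12;0 -0.95 0 0 0 0 0.12;0 -0.95 0 0 0 0 0.12;0 -0.95 0 0 0 0 0.12;0 -0.95 0 0 0 0 0.12;0 -0.95 0 0 0 0 0.12"
}}

```text
time_s: 34.6
tcp_pos: [0.5499, -0.0446, 0.1254]
ee_rot: [[-0.983, -0.185, 0.001], [-0.185, 0.983, 0.0], [-0.001, -0.0, -1.0]]
wrist_force: [-0.3, 0.1, -0.2]
gripper_width: 0.437
gripper_force: 0.0
```

{"op": "jog_arm", "data": {
  "plan": "0 -0.95 0 0 0 0 0.12;0 -0.95 0 0 0 0 0.12;0 -0.95 0 0 0 0 0.12;0 -0.95 0 0 0 0 0.12;0 -0.95 0 0 0 0 0.12;0 0 0 0 0 0 0.12;0 0 0 0 0 0 0.12;0 0 0 0 0 0 0.12;0 0 0 0 0 0 0.12;0 0 0 0 0 0 0.12"
}}

```text
time_s: 35.6
tcp_pos: [0.5717, -0.1596, 0.125]
ee_rot: [[-0.983, -0.186, 0.0], [-0.186, 0.983, 0.0], [-0.0, 0.0, -1.0]]
wrist_force: [0.4, -0.2, 0.1]
gripper_width: 0.441
gripper_force: 0.0
```

Run:
```python
from h import *
p,d=r.capture('top');np.savez('top7.npz',p=p,d=d)
cv2.imwrite('pics/end.png',cv2.resize(p[150:250,100:220],None,fx=6,fy=6,interpolation=cv2.INTER_CUBIC)[:,:,::-1])
g=p.astype(float).mean(2);P=cloud('top',d)
t=np.radians(TY);R=np.array([[np.cos(t),-np.sin(t)],[np.sin(t),np.cos(t)]])
q=(P[...,:2]*1000-TR)@R
for nm,(x0,x1,y0,y1) in dict(floor_tbl=(-90,90,-130,-110),spatH=(-80,5,66,74),spatB=(40,85,60,80),brH=(10,80,-70,-62),brB=(-80,-40,-80,-50),plate=(0,60,-25,-8),land=(30,60,45,46)).items():
    m=(q[...,0]>x0)&(q[...,0]<x1)&(q[...,1]>y0)&(q[...,1]<y1);z=P[m][:,2]*1000
    A=np.c_[q[m],np.ones(m.sum())]; print(nm,m.sum(),"z",np.median(z).round(1),"slopes",np.linalg.lstsq(A,z,rcond=None)[0][:2].round(3))
```

```text
floor_tbl 252 z 1.2 slopes [ 0.001 -0.056]
spatH 75 z 23.4 slopes [-0.001  0.183]
spatB 92 z 7.7 slopes [ 0.035 -0.093]
brH 61 z 23.2 slopes [0.048 0.291]
brB 131 z 16.2 slopes [ 0.001 -0.015]
plate 112 z 8.2 slopes [0.011 0.078]
land 0 z nan slopes [0. 0.]
  return _methods._mean(a, axis=axis, dtype=dtype,
  ret = ret.dtype.type(ret / rcount)
```

View pics/end.png

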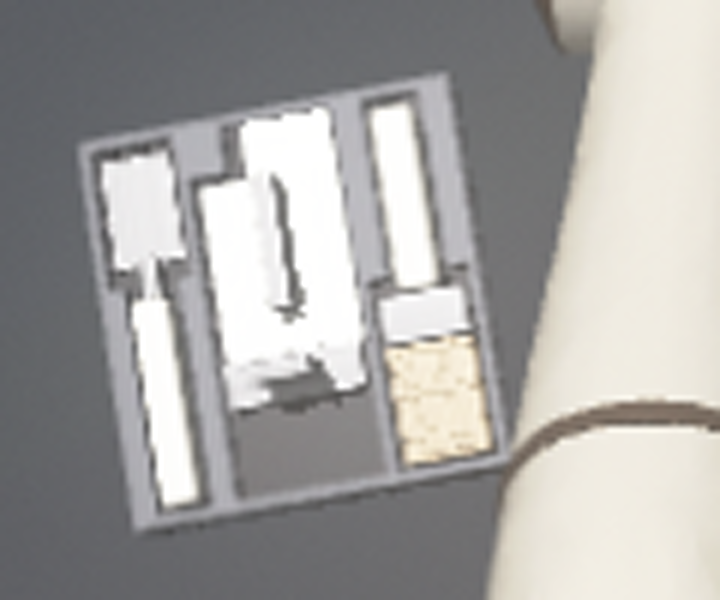

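All three lie flat in their bays at the right heights: handles 23 mm, blade 7–8, plate 8, bristles 16. I do one length check of plate plus jaw, which should span tray x -49 to +95, and then hand in.

Run:
```python
from h import *
g=np.load('top7.npz')['p'].astype(float).mean(2)
t=np.radians(TY);R=np.array([[np.cos(t),-np.sin(t)],[np.sin(t),np.cos(t)]])
v,u=np.nonzero(g[140:260,100:220]>185);W=(ray('top',np.c_[u+100,v+140],.006)[:,:2]*1000-TR)@R
for lo,hi in((-30,-20),(-20,-8),(25,33),(66,74),(-75,-57)):
    k=W[(W[:,1]>lo)&(W[:,1]<hi),0]; print((lo,hi),np.percentile(k,[1,99]).round(1))
k=abs(W[:,0]-10)<30;y=W[k&(abs(W[:,1]-4)<45),1];print("plate y",y.min(),y.max())
ok=True
```

```text
(-30, -20) [-43.9  95.2]
(-20, -8) [-43.1  95.5]
(25, 33) [-45.5  66.4]
(66, 74) [-86.4  88.3]
(-75, -57) [-189.5   89.3]
plate y -40.67687412419674 40.698603016088775
```

```bash
python3 -c "
from station import r
print(r.finish_job())"
```

```text
the job is handed in; nothing more can be done
None
```

I packed the spatula, the brush and the plate flat in their bays, the right way round, closed the jaw on the plate at about 14 N, and handed the job in at about 36 s; I saw no judging result.

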